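# Make up a tasting set on the kitchen scale

### The job

Make up one tasting set on the kitchen scale at the front of the table with the things standing loose to its left and right (nothing from the back row), from the bottom up: the empty steel dish centred on the red weighing plate, the large measuring cup upright in the middle of that dish, the small measuring cup nested in the large one, and the heart-shaped cookie laid flat and centred over the mouth of the small cup. Leave the dish that is full of broken cookies and the oval cookie where they are.

Things in the scene. Friction and masses are not known exactly. Their poses are not given: they have to be found in the camera images.
- scale: Kitchen scale, white body 133 x 206 x 37 mm with a square red weighing plate; it is heavy and does not shift. Origin under the centre of the body, at table height; y is its long axis: the plate is on the +y half, the display and keys (top 27 mm high) on the -y half. z up.
- plate (a point): Centre of the top face of the scale's red plate (124 x 124 mm, 37 mm above the table); axes as the scale's.
- empty_dish: The empty round steel dish: 108 mm across the rim, 16 mm high, flat foot 76 mm across, inner floor 2 mm above its underside. The rim is a flange that can be pinched from above at any side: for grasping it is solid from 44 to 54 mm from the axis and from 6 to 16 mm above the underside. About 55 g. Origin at the centre of the underside, z up.
- large_cup: The larger measuring cup, whitish plastic: 55 mm wide at the rim, 40 mm at the foot, 40 mm high, open at the top, walls tapering evenly. About 30 g. Origin at the centre of the underside, z up.
- small_cup: The smaller measuring cup, clearer plastic: 50 mm wide at the rim, 36 mm at the foot, 36 mm high, open at the top. About 30 g. Origin at the centre of the underside, z up. Fully nested in the large cup, its underside stands about 14 mm above that of the large cup and its rim about 10 mm above the large cup's rim.
- heart_cookie: Heart-shaped flat baked cookie 51 x 57 x 8 mm, 12 g, rigid; lies flat on the table. Its point is at -x, its two lobes at +x, its widest part (57 mm) lies 11 mm toward the lobes. Gripped along x, between the point and the two lobes, it measures 51 mm. Origin at the centre of the underside, z up.
- heaped_dish: Bystander, to be left alone: a steel dish like the empty one (108 mm across) but full of broken cookies, 35 mm high. Origin at the centre of the underside.
- oval_cookie: Bystander, to be left alone: plain oval cookie 34 x 52 x 8 mm. Origin at the centre of the underside.
There are look-alikes about, which are no part of the job. Leave any turquoise look-alike of the heart_cookie alone.

How it is judged:
By the outcome, as a careful person would: the job done as asked, in the order asked, and still so for the second after the job is handed in, with the robot touching nothing.
It also fails if it takes over 120 s, if anything falls off the work surface, if the arm or the gripper's body presses on something with over 40 N, if the wrist force passes 120 N, or if a joint passes its speed limit or range.

### The arm

A 7-joint arm with a two-finger parallel gripper is mounted at the origin on a cart in front of the work surface, level with it; the furniture and walls round the work are solid. World frame = base frame: x ahead of the robot, y to its left, z up, the work surface at z = 0. Lengths are in m, angles in rad, forces in N, time in s.
With the tool pointing down it reaches from about 0.4 to 0.85 m from the base axis. Payload 10.4 kg.
Tool frame: the origin (TCP) lies midway between the tips of the shut fingers; the grasp point (between the pads) lies 19 mm behind it; z points along the fingers, y is the line along which they close (so a half turn about z gives the same grasp; the last joint's range is limited). The gripper opens to 87 mm and grips with 3 to 60 N. Pads are 19 mm wide; open, the fingers measure 117 mm over their backs; the gripper's body (75 mm by 190 mm) begins 51 mm behind the grasp point.
Start: joints at [1.195, 0.332, -0.065, 1.46, 0.022, 1.35, -0.088], TCP at [0.216, -0.587, 0.223] pointing down, gripper open.
Joint ranges: [-2.6, 2.6], [-0.5, 2.12], [-1.47, 1.34], [0.16, 2.42], [-1.27, 4.41], [0.06, 2.06], [-2.6, 2.6]. Speed limits (rad/s): [2.22, 2.22, 2.79, 2.79, 3.14, 3.14, 3.14].

### API

Orientations are given as a unit quaternion [x, y, z, w].
In Python, from bench import r gives the robot as it stands.
- The arm moves only by the tool arm_command, never from a script. Its argument "moves" is one flat list of numbers, 4 for each row, row after row: the shift along the tool's x, y, z in cm, then the turn about the tool's z in degrees. A call has 1 to 12 rows; each row shifts and turns the commanded pose from where the row before left it, along the tool's axes as they then stand; what a row does not reach is not made up. A row lasts 1/12 s, in which the tool goes at most 41.7 mm and 7.16 degrees, less where a joint would pass 70% of its speed; a pose out of reach is approached as far as the arm can. A call with a gripper value outside its range is refused whole. "fingers" is the opening in per cent of the stroke, from 0 (shut) to 100 (fully open), set as the call begins (left out, the last holds). The fingers move at their own pace and stop on an object; "squeeze" is the grip in N (left out, the last holds). Time passes only in rows, so rows that do not move let the fingers close. It gives the time, the measured TCP pose, the force, the opening and the grip force at its end, in the units of the state.
- r.read_state(): the state, without advancing time (a new reading comes with each control period).
- r.camera(name): name is "scene" or "top"; returns the picture (400x640x3 uint8, red, green, blue); there is no depth.
- r.camera_info(name): a dict with "fx", "fy", "cx", "cy" (pixels), "k1" (the pictures are not rectified: a ray, as slopes to the right and down, at radius r is drawn at 1 + k1 r^2 times it, then the intrinsics apply), "origin" and "attitude" of the camera in the world. Camera axes: x right, y up, looking along -z (the intrinsics and any distortion apply to the point x, -y, -z); pixel columns grow to the right and rows downward; lengths in m; the calibration is good to about 2 mm. A picture is of the moment at which its call begins. camera_info takes no time and is no camera call.
- r.close_job(): hands the job in; it is judged then, once.
The state is a dict: "time": time; "joint_positions": joint angles; "joint_vel": joint speeds; "joint_torque": joint torques, N m; "ee_pos": TCP position; "eef_rot": TCP orientation; "ft_force": force on the tool from outside, world axes, zero at the start; "torque": the same for the moment, N m; "width": finger opening in m; "grip_force": force on a finger pad.
Only numpy, scipy, OpenCV 4.12 (cv2) and the standard library are available. Lean on these libraries where they do the work, as an engineer would, in place of code of your own. Each camera call takes 0.05 s, during which the arm holds its last target. There are 200 camera calls.

## Working session

There is one attempt and no reset: what is moved stays moved. The work goes in short steps, Python scripts to look and compute and a tool call to move; the robot and the scene stay as the last step left them, time stands still between calls to the robot, and variables do not carry over. Pictures are saved under pics/ and viewed, at most 14 in all, crops included, and the job is handed in when it is done.

Besides the shell and the picture viewer there is one more tool, called after "Call:" by a JSON object that holds its "name" and its "arguments". arm_command: Moves the arm, as the interface text tells. Its arguments: {"type":"object","properties":{"moves":{"type":"array"},"fingers":{"type":"number"},"squeeze":{"type":"number"}},"required":["moves"]}

```bash
mkdir -p pics; python3 - <<'E'
from bench import r
import cv2
for n in("scene","top"):
    cv2.imwrite(f"pics/{n}0.png",cv2.cvtColor(r.camera(n),cv2.COLOR_RGB2BGR)); print(r.camera_info(n))
s=r.read_state();print(s)
E
```

```text
{'fx': 403.5045211866749, 'fy': 403.5045211866749, 'cx': 319.15262375500316, 'cy': 200.77204258463604, 'k1': -0.028492435775478688, 'origin': array([0.00859509, 0.77933963, 0.9895512 ]), 'attitude': array([-0.10471111,  0.35782416,  0.88420458, -0.28138891])}
{'fx': 388.5184176659834, 'fy': 388.5184176659834, 'cx': 317.80475522960467, 'cy': 197.41873729773124, 'k1': -0.010936756107097748, 'origin': array([0.25042504, 0.03497027, 1.19713048]), 'attitude': array([-0.07471642,  0.07914556,  0.73586389, -0.6683246 ])}
{'time': 0.1, 'joint_positions': array([ 1.19539612,  0.33283003, -0.06469984,  1.46084567,  0.02162362,
        1.34990472, -0.08849116]), 'joint_vel': array([-0.000872  ,  0.0010361 , -0.00125586, -0.0024604 , -0.00149105,
        0.00034086,  0.00014382]), 'joint_torque': array([ 1.70850853e-03, -6.24548435e+01,  2.50694569e-02, -3.90718603e+01,
       -6.12838520e-02,  3.66192183e-02,  8.12842632e-05]), 'ee_pos': array([ 0.21582454, -0.58618678,  0.22182574]), 'eef_rot': array([ 9.84478717e-01,  1.75502817e-01, -1.52857288e-04, -6.27424022e-04]), 'ft_force': array([ 0.58869019,  0.26119311, -0.25651835]), 'torque': array([ 0.01039781,  0.00167523, -0.00753307]), 'grip_force': 0.0, 'width': 0.08722940857849469}
```

View pics/scene0.png

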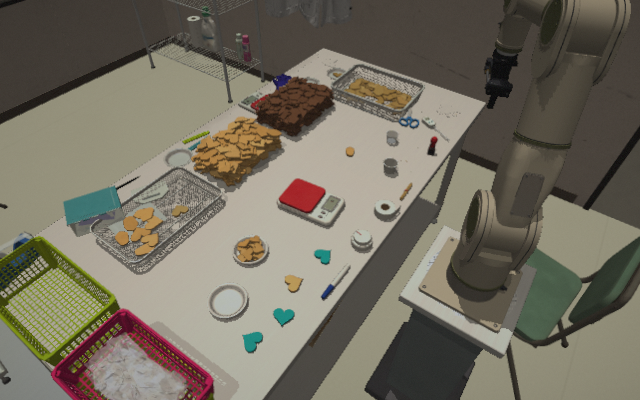

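View pics/top0.png

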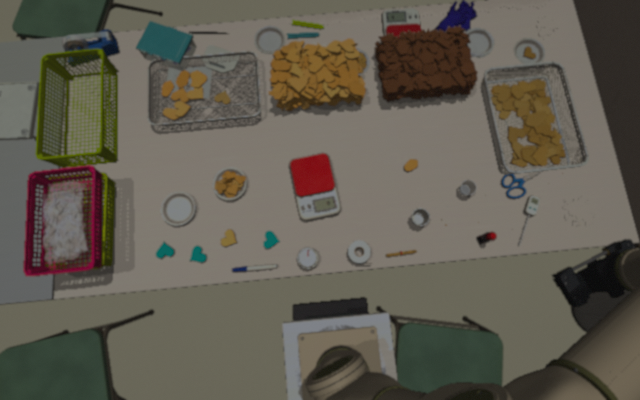

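The scene and top views agree. In the top view: scale plate (312,174), empty dish (180,209), heaped dish (231,184), orange heart (229,238) with turquoise look-alikes at (165,250), (199,254) and (271,240), oval cookie (411,166), and cups at (419,218) and (465,188). The other dishes, at (270,40), (480,43) and (529,50), are back row. Next I'll measure the cups and view an enlarged crop.

```bash
cat > h.py <<'E'
from bench import r
import cv2, numpy as np
from scipy.spatial.transform import Rotation as R
I={n:r.camera_info(n) for n in("scene","top")}
def ray(n,uv):
    c=I[n];K=np.array([[c['fx'],0,c['cx']],[0,c['fy'],c['cy']],[0,0,1]])
    p=cv2.undistortPoints(np.array(uv,float).reshape(-1,1,2),K,np.array([c['k1'],0,0,0]))[:,0]
    d=np.c_[p[:,0],-p[:,1],-np.ones(len(p))]
    return c['origin'],R.from_quat(c['attitude']).apply(d)
def onz(n,uv,z):
    o,d=ray(n,uv);t=(z-o[2])/d[:,2];return (o+d*t[:,None])[:,:2]
def two(a,b):
    o1,d1=ray("top",[a]);o2,d2=ray("scene",[b]);A=np.c_[d1[0],-d2[0]]
    t=np.linalg.lstsq(A,o2-o1,rcond=None)[0];p=o1+d1[0]*t[0];q=o2+d2[0]*t[1]
    return (p+q)/2,np.linalg.norm(p-q)
def pix(n,P):
    c=I[n];K=np.array([[c['fx'],0,c['cx']],[0,c['fy'],c['cy']],[0,0,1]])
    q=R.from_quat(c['attitude']).inv().apply(np.atleast_2d(P)-c['origin']);x=-q[:,0]/q[:,2];y=q[:,1]/q[:,2]
    f=1+c['k1']*(x*x+y*y);return np.c_[c['fx']*x*f+c['cx'],c['fy']*y*f+c['cy']]
def grab(n,name=None):
    im=cv2.cvtColor(r.camera(n),cv2.COLOR_RGB2BGR)
    if name: cv2.imwrite(f"pics/{name}.png",im)
    return im
def crop(im,u,v,w,h,s): 
    return cv2.resize(im[max(v-h,0):v+h,max(u-w,0):u+w],None,fx=s,fy=s,interpolation=cv2.INTER_CUBIC)
E
python3 - <<'E'
from h import *
t=cv2.imread("pics/top0.png");s=cv2.imread("pics/scene0.png")
for nm,a,b in[("scale plate",(312,174),(302,195)),("edish",(180,209),(229,302)),("hdish",(231,184),(250,248)),("heart",(229,238),(293,283)),("cupA",(419,218),(390,166)),("cupB",(465,188),(392,138)),("oval",(411,166),(350,152))]:
    p,e=two(a,b);print(nm,p.round(3),round(e,4))
a=np.hstack([crop(t,440,203,40,30,5),crop(s,391,152,40,30,5)]);b=np.hstack([crop(t,205,225,40,30,5),crop(s,260,290,40,30,5)])
cv2.imwrite("pics/c1.png",np.vstack([a,b]))
E
```

```text
scale plate [0.586 0.026 0.027] 0.0004
edish [ 0.52   0.45  -0.003] 0.0
hdish [0.585 0.285 0.011] 0.0063
heart [ 0.414  0.301 -0.002] 0.0004
cupA [ 0.418 -0.287  0.02 ] 0.0026
cupB [ 0.496 -0.448  0.013] 0.0032
oval [ 0.591 -0.294 -0.003] 0.003
```

View pics/c1.png

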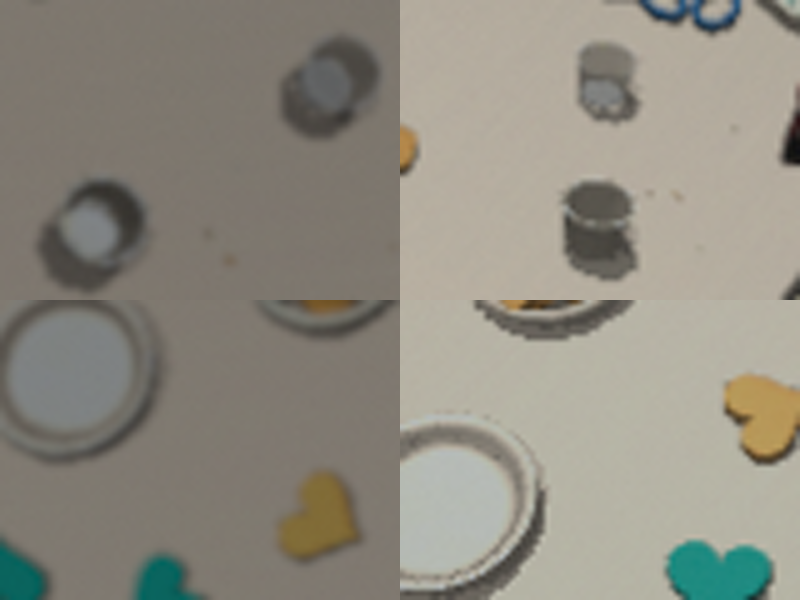

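Large cup: A at top (419,218), wider (14 px against 11 px in the scene view) and whiter. Small cup: B at top (465,188), clearer. The orange heart at top (229,238) is the wanted cookie; the turquoise ones are look-alikes. Now the exact positions.

```bash
python3 - <<'E'
from h import *
for n in("top","scene"):
    im=cv2.imread(f"pics/{n}0.png");hsv=cv2.cvtColor(im,cv2.COLOR_BGR2HSV);H,S,V=cv2.split(hsv)
    def comp(m,P):
        k,l,st,c=cv2.connectedComponentsWithStats(m.astype(np.uint8));p=pix(n,P)[0]
        i=1+np.argmin(np.linalg.norm(c[1:]-p,axis=1)+1e3*(st[1:,4]<20));return (l==i).astype(np.uint8),st[i]
    m,st=comp(((H<8)|(H>172))&(S>150)&(V>90),[.586,.026,.037])
    c=max(cv2.findContours(m,0,1)[0],key=cv2.contourArea);q=onz(n,c[:,0],.037).astype(np.float32);print(n,"plate",cv2.minAreaRect(q*1000))
    m,st=comp((H>8)&(H<28)&(S>90),[.414,.301,.008])
    c=max(cv2.findContours(m,0,1)[0],key=cv2.contourArea);q=onz(n,c[:,0],.006 )*1000;q=q.astype(np.float32)
    print("heart rect",cv2.minAreaRect(q),"centroid",onz(n,[np.argwhere(m)[:,::-1].mean(0)],.006))
    # dish: radial edge profile from the floor disc
    u,v=pix(n,[.52,.45,.002])[0];g=cv2.GaussianBlur(im,(3,3),0).astype(int)
    d=np.abs(im[...,2].astype(int)*1.0-im[...,0]) ; 
    print("dish px",u,v,"floor rgb",im[int(v),int(u)],"table",im[int(v)+35,int(u)])
    m,st=comp((d<6)&(V>100)&(np.hypot(*np.meshgrid(np.arange(640)-u,np.arange(400)-v))<30),[.52,.45,.01])
    c=max(cv2.findContours(m,0,1)[0],key=cv2.contourArea)
    for z in(.002,.016): print("dish z",z,cv2.fitEllipse((onz(n,cv2.convexHull(c)[:,0],z)*1000).astype(np.float32)))
t=cv2.imread("pics/top0.png");s=cv2.imread("pics/scene0.png")
tile=lambda im,u,v:cv2.resize(im[v-15:v+15,u-20:u+20],None,fx=10,fy=10,interpolation=cv2.INTER_CUBIC)
o=np.vstack([np.hstack([tile(t,420,218),tile(s,391,164)]),np.hstack([tile(t,466,188),tile(s,392,137)])])
cv2.imwrite("pics/c2.png",cv2.convertScaleAbs(o,alpha=1.4))
E
```

```text
top plate ((581.0398559570312, 26.899307250976562), (118.72784423828125, 120.4645767211914), 6.6248459815979)
heart rect ((414.5819091796875, 304.3623962402344), (45.4979133605957, 46.31167984008789), 13.171512603759766) centroid [[0.4120771  0.30079499]]
dish px 179.6043629075618 208.7836683498006 floor rgb [129 131 127] table [112 121 127]
dish z 0.002 ((520.6923217773438, 453.65338134765625), (72.32994079589844, 77.24275970458984), 167.80926513671875)
dish z 0.016 ((517.5263061523438, 448.7488098144531), (71.4826431274414, 76.33792877197266), 167.80946350097656)
scene plate ((580.430908203125, 32.462215423583984), (119.61914825439453, 121.65390014648438), 5.895387649536133)
heart rect ((415.7601623535156, 307.9180603027344), (47.57161331176758, 49.07206344604492), 13.319623947143555) centroid [[0.41286373 0.30383964]]
dish px 228.9418098500608 301.02150689667104 floor rgb [179 185 180] table [165 179 179]
dish z 0.002 ((522.254638671875, 452.934326171875), (68.8918685913086, 71.63726806640625), 34.96772003173828)
dish z 0.016 ((514.9727172851562, 457.5616149902344), (67.91520690917969, 70.6217041015625), 34.96724319458008)
```

View pics/c2.png

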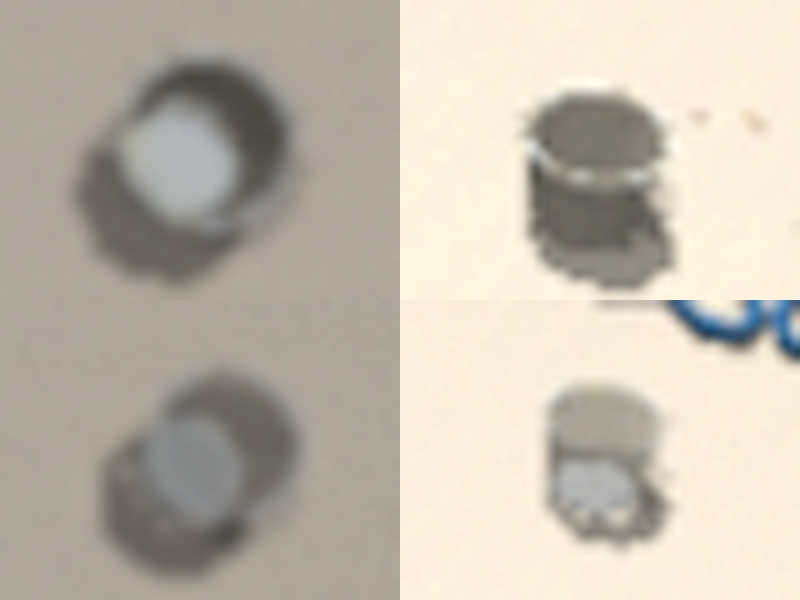

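Call:
{"name": "arm_command", "arguments": {"moves": [0,0,0,-7,0,0,0,-7,0,0,0,-7,0,0,0,-7,0,0,0,-7,0,0,0,-7,0,0,0,-7,0,0,0,-7,0,0,0,-7,0,0,0,-7], "fingers": 100}}

```text
time: 0.93
ee_pos: [0.2159, -0.5863, 0.2221]
eef_rot: [0.704, 0.711, 0.0, -0.0]
ft_force: [-1.4, -0.0, 1.3]
width: 0.0865
grip_force: 0.0
```

Cup rims (enlarged): A centre at top (420.4,216.8) and scene (390.2,162.4); B at top (467.5,187.3) and scene (391.9,133.7). Both cups stand upright.

```bash
python3 - <<'E'
from h import *
for nm,z,a,b in[("A",.04,(420.4,216.8),(390.2,162.4)),("B",.036,(467.5,187.3),(391.9,133.7))]:
    print(nm,onz("top",[a],z),onz("scene",[b],z),two(a,b))
t=cv2.imread("pics/top0.png");s=cv2.imread("pics/scene0.png")
a=crop(t,180,209,25,25,8);b=crop(s,229,301,25,25,8)
cv2.imwrite("pics/c3.png",cv2.convertScaleAbs(np.hstack([a,b]),alpha=1.3))
E
```

```text
A [[ 0.4166903  -0.28700949]] [[ 0.41890781 -0.28248421]] (array([ 0.41898096, -0.28760766,  0.03585413]), np.float64(0.0035632474571014347))
B [[ 0.49433595 -0.44658262]] [[ 0.49633156 -0.44400463]] (array([ 0.49608138, -0.44704589,  0.03389226]), np.float64(0.0027254507777918604))
```

View pics/c3.png

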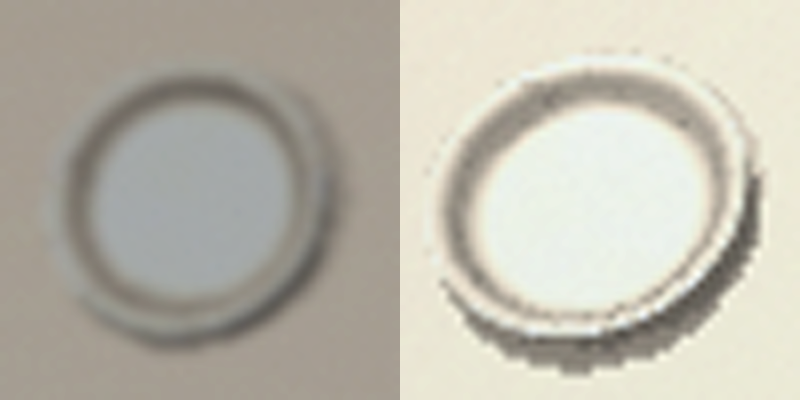

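Call:
{"name": "arm_command", "arguments": {"moves": [3.3,2.4,0,0,3.3,2.4,0,0,3.3,2.4,0,0,3.3,2.4,0,0,3.3,2.4,0,0,3.3,2.4,0,0,3.3,2.4,0,0,3.3,2.4,0,0,3.3,2.4,0,0,3.3,2.4,0,0,3.3,2.4,0,0,3.3,2.4,0,0]}}

```text
time: 1.93
ee_pos: [0.5031, -0.1877, 0.2225]
eef_rot: [0.706, 0.708, -0.0, 0.0]
ft_force: [1.0, -0.1, 0.9]
width: 0.087
grip_force: 0.0
```

Dish rim: outer circle centred at top (178.0,208.9) and scene (227.5,299.8).

```bash
python3 - <<'E'
from h import *
print(onz("top",[(178,208.9)],.016),onz("scene",[(227.5,299.8)],.016),two((178,208.9),(227.5,299.8)))
print(onz("top",[(155+330/8,209)],.016)-onz("top",[(155+45/8,209)],.016))
E
```

```text
[[0.51695412 0.45012149]] [[0.51848693 0.45422772]] (array([0.51929834, 0.45237473, 0.01160162]), np.float64(0.0028749672919909587))
[[-0.01066535 -0.11049856]]
```

Call:
{"name": "arm_command", "arguments": {"moves": [4,-0.2,0,0,4,-0.2,0,0,4,-0.2,0,0,4,-0.2,0,0,4,-0.2,0,0,4,-0.2,0,0,4,-0.2,0,0,4,-0.2,0,0,4,-0.2,0,0,4,-0.2,0,0,4,-0.2,0,0,4,-0.2,0,0]}}

```text
time: 2.93
ee_pos: [0.4763, 0.292, 0.2223]
eef_rot: [0.706, 0.708, -0.0, 0.0]
ft_force: [0.7, 0.2, -0.1]
width: 0.0872
grip_force: 0.0
```

Call:
{"name": "arm_command", "arguments": {"moves": [4,-0.2,1,0,4,-0.2,1,0,4,-0.2,1,0,4,-0.2,1,0,0,0,3,0,0,0,3,0,0,0,3,0,0,0,2,0,0,0,0,0]}}

```text
time: 3.68
ee_pos: [0.4663, 0.448, 0.0673]
eef_rot: [0.706, 0.709, -0.004, -0.0]
ft_force: [0.0, -0.7, 0.2]
width: 0.0873
grip_force: 0.0
```

Call:
{"name": "arm_command", "arguments": {"moves": [0.3,0.2,1,0,0,0,1,0,0,0,1,0,0,0,1,0,0,0,0,0,0,0,0,0,0,0,0,0]}}

```text
time: 4.27
ee_pos: [0.4702, 0.4537, 0.033]
eef_rot: [0.706, 0.708, 0.0, 0.0]
ft_force: [-0.6, -0.2, -0.2]
width: 0.0868
grip_force: 0.0
```

Call:
{"name": "arm_command", "arguments": {"moves": [-0.1,-0.1,1,0,0,0,1,0,0,0,0.75,0,0,0,0,0,0,0,0,0]}}

```text
time: 4.68
ee_pos: [0.4688, 0.4522, 0.0042]
eef_rot: [0.706, 0.708, -0.001, -0.0]
ft_force: [-0.0, 0.3, -0.1]
width: 0.0872
grip_force: 0.0
```

Call:
{"name": "arm_command", "arguments": {"moves": [0,0,0,0,0,0,0,0,0,0,0,0,0,0,0,0,0,0,0,0,0,0,0,0,0,0,0,0,0,0,0,0,0,0,0,0,0,0,0,0], "fingers": 0, "squeeze": 25}}

```text
time: 5.52
ee_pos: [0.4691, 0.4524, 0.005]
eef_rot: [0.706, 0.708, -0.0, 0.0]
ft_force: [0.4, -0.6, 0.2]
width: 0.0286
grip_force: 0.0
```

Call:
{"name": "arm_command", "arguments": {"moves": [0,0,0,0,0,0,0,0,0,0,0,0,0,0,0,0,0,0,0,0,0,0,0,0,0,0,0,0]}}

```text
time: 6.1
ee_pos: [0.4691, 0.4524, 0.005]
eef_rot: [0.706, 0.708, -0.0, 0.0]
ft_force: [1.8, 0.4, 0.1]
width: 0.0104
grip_force: 25.0
```

Call:
{"name": "arm_command", "arguments": {"moves": [0,0,-1,0,0,0,-2,0,0,0,-3,0,0,0,-3,0,0,0,-1,0,0,0,0,0]}}

```text
time: 6.6
ee_pos: [0.4701, 0.454, 0.109]
eef_rot: [0.706, 0.708, 0.003, 0.0]
ft_force: [0.2, -0.6, -0.4]
width: 0.0102
grip_force: 25.0
```

Call:
{"name": "arm_command", "arguments": {"moves": [-2,0.2,0,0,-3.5,0.5,0,0,-4,0.6,0,0,-4,0.6,0,0,-4,0.6,0,0,-4,0.6,0,0,-4,0.6,0,0,-4,0.6,0,0,-4,0.6,0,0,-4,0.6,0,0,-3,0.6,0,0,-1.8,0.7,0,0]}}

```text
time: 7.6
ee_pos: [0.5381, 0.0246, 0.1039]
eef_rot: [0.707, 0.707, -0.001, 0.0]
ft_force: [-0.1, 0.9, -1.6]
width: 0.0103
grip_force: 25.0
```

Call:
{"name": "arm_command", "arguments": {"moves": [0,0,0,0,0,0,0,0,0,0,0,0,0,0,0,0]}}

```text
time: 7.93
ee_pos: [0.5381, 0.0312, 0.1047]
eef_rot: [0.705, 0.709, -0.0, -0.0]
ft_force: [-0.1, 1.1, -0.5]
width: 0.0105
grip_force: 25.0
```

```bash
python3 - <<'E'
from h import *
a=grab("top","t1");b=grab("scene","s1");print(r.read_state()['ee_pos'])
cv2.imwrite("pics/c4.png",np.hstack([crop(a,310,180,40,40,5),crop(b,300,200,40,40,5)]))
E
```

```text
[0.53830971 0.03096373 0.10492642]
```

View pics/c4.png

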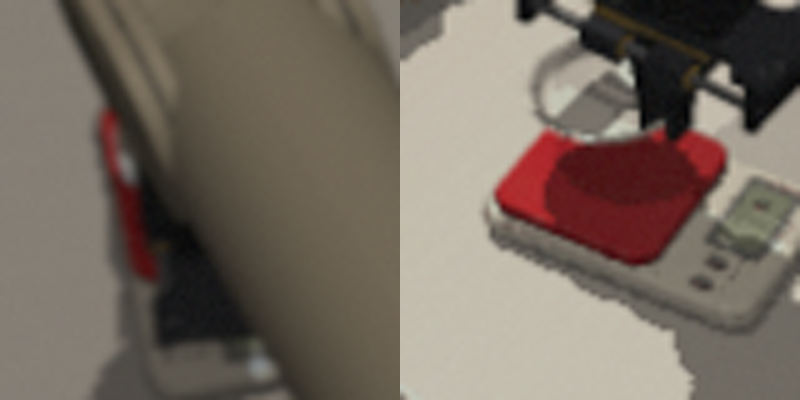

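The dish hangs level over the plate (scene crop around (600,95)); the arm hides the top view. I'll correct x by -6.6 mm and lower.

Call:
{"name": "arm_command", "arguments": {"moves": [-0.1,-0.7,1,0,0,0,2,0,0,0,1.5,0,0,0,0.5,0,0,0,0,0,0,0,0,0,0,0,0,0]}}

```text
time: 8.62
ee_pos: [0.5323, 0.0291, 0.056]
eef_rot: [0.706, 0.709, 0.001, 0.0]
ft_force: [-0.1, -0.1, 0.3]
width: 0.0105
grip_force: 25.0
```

Call:
{"name": "arm_command", "arguments": {"moves": [0,0,0.5,0,0,0,0.5,0,0,0,0.3,0,0,0,0,0,0,0,0,0]}}

```text
time: 9.03
ee_pos: [0.5316, 0.0287, 0.042]
eef_rot: [0.706, 0.708, -0.0, 0.0]
ft_force: [-1.2, -0.8, 2.9]
width: 0.0104
grip_force: 25.5
```

Call:
{"name": "arm_command", "arguments": {"moves": [0,0,0,0,0,0,0,0,0,0,0,0,0,0,0,0,0,0,0,0,0,0,0,0], "fingers": 50}}

```text
time: 9.53
ee_pos: [0.5317, 0.0287, 0.042]
eef_rot: [0.706, 0.708, 0.0, 0.0]
ft_force: [-0.2, 0.3, 0.7]
width: 0.0402
grip_force: 0.0
```

Call:
{"name": "arm_command", "arguments": {"moves": [0,0,-1,0,0,0,-3,0,0,0,-4,0,0,0,-4,0,0,0,-1,0,-2,-0.5,0,0,-4,-0.5,0,0,-4,-0.7,0,0,-4,-0.8,0,0,-4,-1,0,0,-4,-1,0,0], "fingers": 100}}

```text
time: 10.45
ee_pos: [0.4869, -0.1932, 0.1729]
eef_rot: [0.706, 0.709, 0.0, 0.001]
ft_force: [1.0, 0.1, -0.1]
width: 0.0868
grip_force: 0.0
```

Call:
{"name": "arm_command", "arguments": {"moves": [-4,-2.5,0,0,-3,-2.5,0,0,-1.5,-1,0,0,0,0,0,0,0,0,0,0,0,0,0,0]}}

```text
time: 10.95
ee_pos: [0.4315, -0.2711, 0.1726]
eef_rot: [0.705, 0.709, 0.0, 0.0]
ft_force: [0.4, 0.6, 0.2]
width: 0.0872
grip_force: 0.0
```

```bash
python3 - <<'E'
from h import *
a=grab("top","t2");b=grab("scene","s2");print(r.read_state()['ee_pos'])
for n,im in(("top",a),("scene",b)):
    H,S,V=cv2.split(cv2.cvtColor(im,cv2.COLOR_BGR2HSV));m=(((H<8)|(H>172))&(S>150)&(V>60)).astype(np.uint8)
    u,v=pix(n,[.581,.03,.037])[0].astype(int);M=m*0;M[v-35:v+35,u-35:u+35]=m[v-35:v+35,u-35:u+35]
    q=onz(n,cv2.findNonZero(M)[:,0],.037)*1000;print(n,cv2.minAreaRect(q.astype(np.float32)),u,v)
cv2.imwrite("pics/c5.png",np.hstack([crop(a,312,174,30,30,10)[:,:],crop(b,302,195,30,30,10)])[:, :][::1])
c=cv2.imread("pics/c5.png");cv2.imwrite("pics/c5.png",cv2.resize(c,(800,400)))
E
```

```text
[ 0.43167624 -0.2707006   0.17237676]
top ((581.1303100585938, 27.01323699951172), (118.63735961914062, 120.3846206665039), 6.299800872802734) 310 174
scene ((579.8687133789062, 34.10546112060547), (120.33464050292969, 123.65819549560547), 6.74776554107666) 302 194
```

View pics/c5.png

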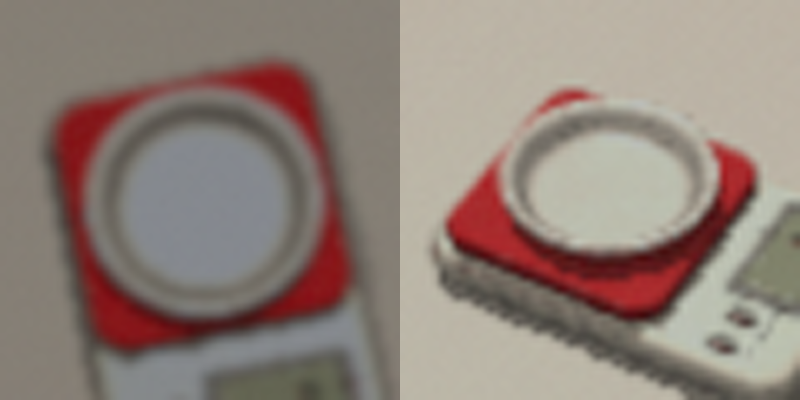

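Dish sits on the plate: rim centre at top (312.2,173.5) and scene (302.9,190.7). I'll compare it with the plate.

```bash
python3 - <<'E'
from h import *
print(onz("top",[(312.2,173.5)],.053),onz("scene",[(302.85,190.7)],.053))
E
```

```text
[[0.57950158 0.02540843]] [[0.57980648 0.02873373]]
```

Call:
{"name": "arm_command", "arguments": {"moves": [-1.4,-1.4,2,0,0,0,3,0,0,0,3,0,0,0,2,0,0,0,0,0,0,0,0,0,0,0,0,0]}}

```text
time: 11.63
ee_pos: [0.4181, -0.2859, 0.0735]
eef_rot: [0.705, 0.709, 0.0, 0.001]
ft_force: [0.1, 0.0, 0.5]
width: 0.0869
grip_force: 0.0
```

Call:
{"name": "arm_command", "arguments": {"moves": [0.1,0,1,0,0,0,2,0,0,0,1.5,0,0,0,0.6,0,0,0,0,0,0,0,0,0]}}

```text
time: 12.13
ee_pos: [0.4173, -0.2852, 0.0217]
eef_rot: [0.706, 0.709, 0.0, 0.0]
ft_force: [0.6, -0.6, 1.3]
width: 0.0871
grip_force: 0.0
```

Call:
{"name": "arm_command", "arguments": {"moves": [0,0,0,0,0,0,0,0,0,0,0,0,0,0,0,0,0,0,0,0,0,0,0,0,0,0,0,0,0,0,0,0,0,0,0,0], "fingers": 0, "squeeze": 12}}

```text
time: 12.88
ee_pos: [0.4169, -0.2852, 0.0212]
eef_rot: [0.706, 0.708, -0.0, 0.0]
ft_force: [-0.7, -0.6, 1.9]
width: 0.0531
grip_force: 12.0
```

Call:
{"name": "arm_command", "arguments": {"moves": [0,0,-1,0,0,0,-3,0,0,0,-4,0,0,0,-4,0,0,0,-1,0,0,0,0,0,0,0,0,0]}}

```text
time: 13.47
ee_pos: [0.4168, -0.2853, 0.1517]
eef_rot: [0.706, 0.708, -0.0, 0.001]
ft_force: [0.2, -0.1, -1.2]
width: 0.0533
grip_force: 12.0
```

```bash
python3 - <<'E'
from h import *
a=grab("top","t3");b=grab("scene","s3");p=r.read_state()['ee_pos'];print(p)
u=pix("top",p)[0].astype(int);v=pix("scene",p)[0].astype(int);print(u,v)
cv2.imwrite("pics/c6.png",np.hstack([crop(a,*u,40,40,5),crop(b,*v,40,40,5)]))
E
```

```text
[ 0.41602652 -0.28474603  0.14999464]
[429 210] [395 137]
```

View pics/c6.png

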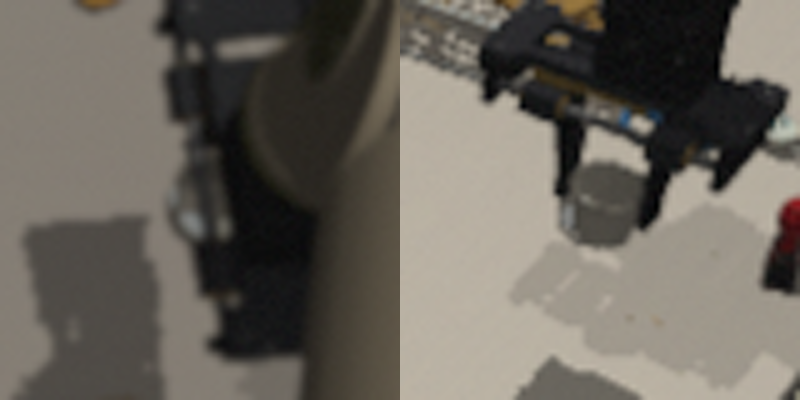

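The cup hangs upright between the fingers (scene crop (602,205)). I'll carry it over the dish.

Call:
{"name": "arm_command", "arguments": {"moves": [1.1,0.5,0,0,3,1.6,0,0,3.1,1.6,0,0,3.1,1.6,0,0,3.1,1.6,0,0,3.1,1.6,0,0,3.1,1.6,0,0,3.1,1.6,0,0,3.1,1.6,0,0,3.1,1.6,0,0,2.3,1.5,0,0,0,0,0,0]}}

```text
time: 14.57
ee_pos: [0.5801, 0.0355, 0.1502]
eef_rot: [0.703, 0.711, 0.001, -0.002]
ft_force: [-0.7, -0.7, 0.1]
width: 0.0531
grip_force: 12.0
```

Call:
{"name": "arm_command", "arguments": {"moves": [0,0,1,0,0,0,2,0,0,0,2,0,0,0,1,0,0,0,0,0,0,0,0,0,0,0,0,0,0,0,0,0]}}

```text
time: 15.23
ee_pos: [0.5802, 0.0274, 0.0921]
eef_rot: [0.706, 0.708, 0.001, 0.001]
ft_force: [0.8, 1.0, 0.0]
width: 0.0531
grip_force: 12.0
```

Call:
{"name": "arm_command", "arguments": {"moves": [0,0,1,0,0,0,1,0,0,0,0.6,0,0,0,0.3,0,0,0,0.2,0,0,0,0,0,0,0,0,0]}}

```text
time: 15.82
ee_pos: [0.5795, 0.0276, 0.06]
eef_rot: [0.706, 0.708, -0.0, -0.0]
ft_force: [-1.2, -0.2, 2.2]
width: 0.0533
grip_force: 12.0
```

```bash
python3 - <<'E'
from h import *
b=grab("scene","s4");s=r.read_state();print(s['ee_pos'],s['ft_force'])
cv2.imwrite("pics/c7.png",crop(b,302,190,25,25,10))
E
```

```text
[0.57951502 0.02760716 0.05998867] [-0.55372672 -0.53874297  2.78166029]
```

View pics/c7.png

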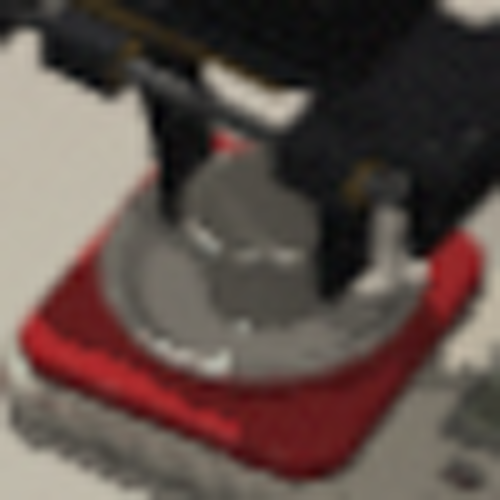

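The cup stands in the dish (scene crop (265,250)). Releasing it and going for the small cup.

Call:
{"name": "arm_command", "arguments": {"moves": [0,0,0,0,0,0,0,0,0,0,0,0,0,0,0,0,0,0,-1,0,0,0,-3,0,0,0,-4,0,0,0,-3,0,0,0,0,0], "fingers": 85}}

```text
time: 16.62
ee_pos: [0.5826, 0.0286, 0.1773]
eef_rot: [0.706, 0.709, 0.003, 0.003]
ft_force: [0.6, 0.4, 0.1]
width: 0.0739
grip_force: 0.0
```

Call:
{"name": "arm_command", "arguments": {"moves": [-3,-0.7,0,0,-4,-0.7,0,0,-4,-0.7,0,0,-4,-0.7,0,0,-4,-0.7,0,0,-4,-0.7,0,0,-4,-0.7,0,0,-4,-0.7,0,0,-4,-0.7,0,0,-4,-0.7,0,0,-4,-0.7,0,0,-4,-0.6,0,0], "fingers": 100}}

```text
time: 17.62
ee_pos: [0.4976, -0.4449, 0.171]
eef_rot: [0.706, 0.708, -0.0, 0.0]
ft_force: [0.4, 0.0, 0.4]
width: 0.0868
grip_force: 0.0
```

Call:
{"name": "arm_command", "arguments": {"moves": [-0.2,0,2,0,0,0,3,0,0,0,3,0,0,0,0,0,0,0,0,0,0,0,0,0,0,0,0,0]}}

```text
time: 18.2
ee_pos: [0.4996, -0.4453, 0.0928]
eef_rot: [0.706, 0.708, 0.0, 0.002]
ft_force: [0.7, -0.7, -0.1]
width: 0.0872
grip_force: 0.0
```

```bash
python3 - <<'E'
from h import *
a=grab("top","t5");b=grab("scene","s5");print(r.read_state()['ee_pos'])
cv2.imwrite("pics/c8.png",np.hstack([crop(a,312,174,25,25,8),crop(b,302,190,25,25,8)]))
E
```

```text
[ 0.49929894 -0.44530064  0.09224343]
```

View pics/c8.png

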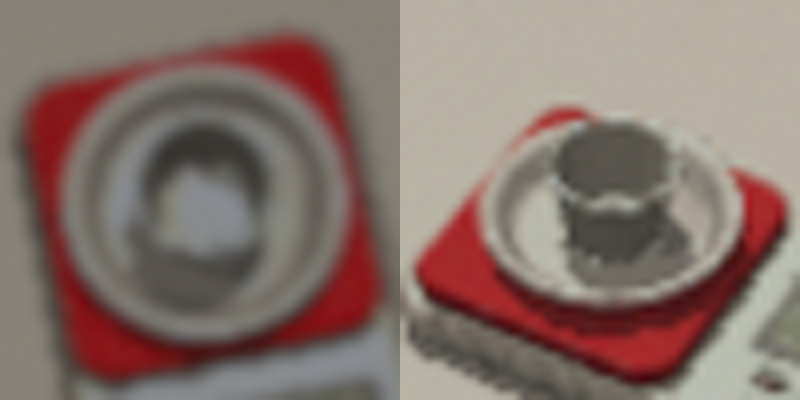

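Large cup rim: centre at top (312.05,171.9) and scene (303.3,185.3).

```bash
python3 - <<'E'
from h import *
print(onz("top",[(312.05,171.9)],.079),onz("scene",[(303.3,185.3)],.079))
E
```

```text
[[0.57701662 0.02561311]] [[0.57755448 0.02876033]]
```

Call:
{"name": "arm_command", "arguments": {"moves": [0.1,-0.3,1,0,0,0,2,0,0,0,2,0,0,0,1,0,0,0,0.6,0,0,0,0,0,0,0,0,0,0,0,0,0]}}

```text
time: 18.97
ee_pos: [0.496, -0.4442, 0.0253]
eef_rot: [0.706, 0.708, 0.0, 0.001]
ft_force: [-0.2, -0.7, -0.4]
width: 0.0867
grip_force: 0.0
```

Call:
{"name": "arm_command", "arguments": {"moves": [0,0,0,0,0,0,0,0,0,0,0,0,0,0,0,0,0,0,0,0,0,0,0,0,0,0,0,0,0,0,0,0,0,0,0,0,0,0,0,0], "fingers": 0, "squeeze": 10}}

```text
time: 19.8
ee_pos: [0.4954, -0.4438, 0.0241]
eef_rot: [0.706, 0.708, -0.0, 0.0]
ft_force: [-0.8, -0.1, 0.8]
width: 0.0475
grip_force: 10.0
```

Call:
{"name": "arm_command", "arguments": {"moves": [0,0,-1,0,0,0,-3,0,0,0,-4,0,0,0,-4,0,0,0,-1,0,0,0,0,0,0,0,0,0]}}

```text
time: 20.38
ee_pos: [0.4956, -0.444, 0.1552]
eef_rot: [0.706, 0.708, -0.0, 0.001]
ft_force: [0.1, -0.2, -0.2]
width: 0.0473
grip_force: 10.0
```

```bash
python3 - <<'E'
from h import *
b=grab("scene","s6");p=r.read_state()['ee_pos'];print(p)
v=pix("scene",p)[0].astype(int);print(v)
cv2.imwrite("pics/c9.png",crop(b,*v,25,25,10))
E
```

```text
[ 0.4949913  -0.44367638  0.15369684]
[396 108]
```

View pics/c9.png

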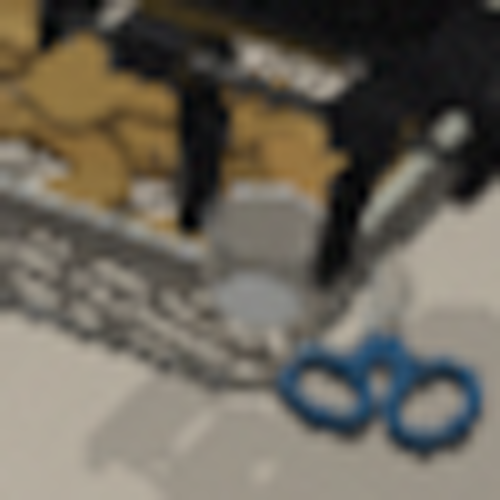

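The small cup is held upright (scene crop (265,235)).

Call:
{"name": "arm_command", "arguments": {"moves": [3.2,0.7,0,0,4,0.7,0,0,4,0.7,0,0,4,0.7,0,0,4,0.7,0,0,4,0.7,0,0,4,0.7,0,0,4,0.7,0,0,4,0.7,0,0,4,0.7,0,0,4,0.7,0,0,4,0.7,0,0]}}

```text
time: 21.43
ee_pos: [0.5767, 0.0301, 0.1527]
eef_rot: [0.706, 0.708, -0.001, -0.001]
ft_force: [0.6, -0.2, -0.3]
width: 0.0475
grip_force: 10.0
```

Call:
{"name": "arm_command", "arguments": {"moves": [0,0,0,0,0,0,1,0,0,0,1,0,0,0,0,0,0,0,0,0,0,0,0,0,0,0,0,0]}}

```text
time: 22.02
ee_pos: [0.5777, 0.0276, 0.1342]
eef_rot: [0.706, 0.708, -0.0, 0.0]
ft_force: [0.5, 0.1, -0.4]
width: 0.0475
grip_force: 10.0
```

Call:
{"name": "arm_command", "arguments": {"moves": [0.1,0.1,1,0,0,0,1,0,0,0,1,0,0,0,1,0,0,0,0.7,0,0,0,0.4,0,0,0,0,0,0,0,0,0,0,0,0,0]}}

```text
time: 22.77
ee_pos: [0.5789, 0.0296, 0.0835]
eef_rot: [0.706, 0.708, 0.0, 0.0]
ft_force: [-0.5, 0.4, 0.3]
width: 0.0474
grip_force: 10.0
```

Call:
{"name": "arm_command", "arguments": {"moves": [-0.1,0,0.2,0,0,0,0,0,0,0,0,0]}}

```text
time: 23.02
ee_pos: [0.5787, 0.0284, 0.0812]
eef_rot: [0.706, 0.708, 0.0, 0.0]
ft_force: [-0.6, -0.3, -0.5]
width: 0.0477
grip_force: 10.0
```

Call:
{"name": "arm_command", "arguments": {"moves": [0,0,0,0,0,0,0,0,0,0,0,0,0,0,0,0,0,0,-1,0,0,0,-3,0,0,0,-4,0,0,0,-2,0,0,0,0,0], "fingers": 80}}

```text
time: 23.77
ee_pos: [0.581, 0.0294, 0.187]
eef_rot: [0.706, 0.709, 0.003, 0.003]
ft_force: [-0.2, 0.6, -0.1]
width: 0.0694
grip_force: 0.0
```

Call:
{"name": "arm_command", "arguments": {"moves": [3,-1,0,0,4,-1.2,0,0,4,-1.2,0,0,4,-1.2,0,0,4,-1.2,0,0,3,-1.2,0,0,0,0,0,0], "fingers": 100}}

```text
time: 24.35
ee_pos: [0.5036, 0.2557, 0.182]
eef_rot: [0.702, 0.712, 0.001, -0.001]
ft_force: [-0.8, 0.2, 0.6]
width: 0.0869
grip_force: 0.0
```

```bash
python3 - <<'E'
from h import *
a=grab("top","t7");b=grab("scene","s7");print(r.read_state()['ee_pos'])
o=np.hstack([crop(a,312,174,25,25,8),crop(b,302,186,25,25,8)]);t=cv2.imread("pics/top0.png");s=cv2.imread("pics/scene0.png")
o=np.vstack([o,cv2.resize(np.hstack([t[228:248,209:249],s[273:293,273:313]]),(800,200),interpolation=cv2.INTER_CUBIC)])
cv2.imwrite("pics/c10.png",o)
# heart: contour in world, principal axis by symmetry
for n,im in(("top",t),("scene",s)):
    H,S,V=cv2.split(cv2.cvtColor(im,cv2.COLOR_BGR2HSV));m=((H>8)&(H<28)&(S>90)).astype(np.uint8)
    u,v=pix(n,[.413,.302,.006])[0].astype(int);M=m*0;M[v-13:v+13,u-13:u+13]=m[v-13:v+13,u-13:u+13]
    q=onz(n,cv2.findNonZero(M)[:,0],.006)*1000;c=q.mean(0);d=np.linalg.norm(q-c,axis=1);i=d.argmax()
    for a in(np.degrees(np.arctan2(*(c-q[i])[::-1])),-15,-10,-5,0,5,10):
        e=np.array([np.cos(np.radians(a)),np.sin(np.radians(a))]);f=np.array([-e[1],e[0]])
        x=(q-c)@e;y=(q-c)@f
    print(n,c.round(1),"point",q[i].round(1),"lobe dir deg",np.degrees(np.arctan2(*(c-q[i])[::-1])).round(1))
    best=[]
    for a in range(0,360,5):
        e=np.array([np.cos(np.radians(a)),np.sin(np.radians(a))]);f=np.array([-e[1],e[0]])
        x=(q-c)@e;y=(q-c)@f;best.append((round(np.mean(x**3)),a,x.min().round(1),x.max().round(1),y.min().round(1),y.max().round(1)))
    print(min(best))
E
```

```text
[0.50703184 0.24934368 0.18137124]
top [412.1 300.8] point [396.7 324. ] lobe dir deg -56.4
(-664, 300, np.float64(-27.8), np.float64(22.3), np.float64(-21.5), np.float64(24.0))
scene [412.9 303.8] point [441.4 297.7] lobe dir deg 167.9
(-758, 180, np.float64(-28.7), np.float64(22.9), np.float64(-26.1), np.float64(23.0))
```

View pics/c10.png

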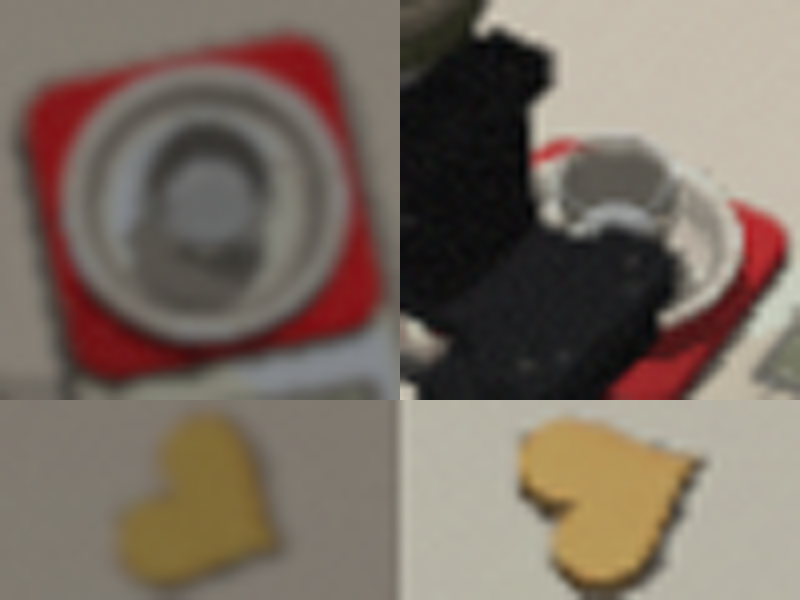

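The small cup is nested (its floor shows at top crop (208,200)). Heart: point at top (236.5,242.5) and scene (302.5,278.5); notch at top (226.0,237.3) and scene (288.5,283.0).

```bash
python3 - <<'E'
from h import *
for n,p,k in(("top",(236.5,242.5),(226,237.3)),("scene",(302.5,278.5),(288.5,283))):
    P,K=onz(n,[p,k],.008)*1000;e=K-P;e/=np.linalg.norm(e);print(n,P,K,np.linalg.norm(K-P),"dir",np.degrees(np.arctan2(e[1],e[0])))
    im=cv2.imread(f"pics/{n}0.png");H,S,V=cv2.split(cv2.cvtColor(im,cv2.COLOR_BGR2HSV));m=((H>8)&(H<28)&(S>90)).astype(np.uint8)
    u,v=pix(n,[.413,.302,.006])[0].astype(int);M=m*0;M[v-13:v+13,u-13:u+13]=m[v-13:v+13,u-13:u+13]
    q=onz(n,cv2.findNonZero(M)[:,0],.008)*1000;f=np.array([-e[1],e[0]])
    x=q@e;y=q@f;o=e*(x.min()+x.max())/2+f*(y.min()+y.max())/2;print(" extents",np.ptp(x),np.ptp(y),"bbox centre",o,"widest side +",)
E
```

```text
top [396.51877051 275.94730559] [415.54328118 307.28880396] 36.66362675359841 dir 58.741953793688005
 extents 42.42939216204422 52.56870472828848 bbox centre [410.25358525 298.12414408] widest side +
scene [397.1801994  277.96633078] [420.4064508  312.84426868] 41.9038101613677 dir 56.33917894294438
 extents 45.550143966581345 56.622642928761564 bbox centre [410.19582047 302.12484909] widest side +
```

Call:
{"name": "arm_command", "arguments": {"moves": [0,-1.5,1,-7.1,0,0,1,-7.1,0,0,1,-7.1,0,0,1,-7.1,0,0,1,-7.1,0,0,0,-7.1,0,0,0,-7.1,0,0,0,-7.6,0,0,0,0,0,0,0,0,0,0,0,0]}}

```text
time: 25.37
ee_pos: [0.4933, 0.2469, 0.131]
eef_rot: [0.286, 0.958, -0.0, 0.0]
ft_force: [-0.1, 0.4, -0.2]
width: 0.0873
grip_force: 0.0
```

```bash
cat > go.py <<'E'
from h import *
import sys
s=r.read_state();T=np.array(eval(sys.argv[1]));M=R.from_quat(s['eef_rot'])
print(s['ee_pos'].round(4),"tool y deg",np.degrees(np.arctan2(*M.apply([0,1,0])[1::-1])).round(1),"shift cm",(M.inv().apply(T-s['ee_pos'])*100).round(2))
E
python3 go.py "[.411,.301,.06]"
```

```text
[0.4933 0.2469 0.131 ] tool y deg 56.8 shift cm [9.85 0.01 7.1 ]
```

Call:
{"name": "arm_command", "arguments": {"moves": [2,0,1,0,3,0,2,0,3,0,2,0,1.9,0,2,0,0,0,0,0,0,0,0,0,0,0,0,0]}}

```text
time: 25.95
ee_pos: [0.4108, 0.3013, 0.0616]
eef_rot: [0.285, 0.959, 0.0, 0.0]
ft_force: [0.3, -0.2, -0.5]
width: 0.0867
grip_force: 0.0
```

```bash
python3 go.py "[.411,.301,.002]"
```

```text
[0.4108 0.3013 0.0616] tool y deg 56.9 shift cm [-0.03 -0.02  5.96]
```

Call:
{"name": "arm_command", "arguments": {"moves": [0,0,1,0,0,0,2,0,0,0,2,0,0,0,0.8,0,0,0,0,0,0,0,0,0,0,0,0,0]}}

```text
time: 26.53
ee_pos: [0.4104, 0.3017, 0.0035]
eef_rot: [0.284, 0.959, 0.0, 0.0]
ft_force: [0.6, 0.9, 0.8]
width: 0.0871
grip_force: 0.0
```

Call:
{"name": "arm_command", "arguments": {"moves": [0,0,0.1,0,0,0,0,0,0,0,0,0,0,0,0,0,0,0,0,0,0,0,0,0,0,0,0,0,0,0,0,0,0,0,0,0,0,0,0,0,0,0,0,0], "fingers": 0, "squeeze": 10}}

```text
time: 27.45
ee_pos: [0.4098, 0.3017, 0.0021]
eef_rot: [0.283, 0.959, 0.0, 0.0]
ft_force: [0.5, 0.4, 1.2]
width: 0.0492
grip_force: 10.0
```

Call:
{"name": "arm_command", "arguments": {"moves": [0,0,-0.5,0,0,0,-2,0,0,0,-4,0,0,0,-4,0,0,0,-4,0,0,0,-1,0,0,0,0,0,0,0,0,0]}}

```text
time: 28.12
ee_pos: [0.41, 0.3013, 0.157]
eef_rot: [0.284, 0.959, -0.0, 0.001]
ft_force: [-0.2, 0.0, -0.8]
width: 0.0492
grip_force: 10.0
```

```bash
python3 - <<'E'
from h import *
a=grab("top","t8");b=grab("scene","s8");p=r.read_state()['ee_pos'];print(p)
u=pix("top",p)[0].astype(int);v=pix("scene",p)[0].astype(int);print(u,v)
cv2.imwrite("pics/c11.png",np.hstack([crop(a,*u,25,25,8),crop(b,*v,25,25,8)]))
E
python3 go.py "[.5785,.0285,.155]"
```

```text
[0.40927925 0.30086826 0.15565323]
[215 233] [292 250]
[0.4093 0.3009 0.1557] tool y deg 57.1 shift cm [-29.01 -13.66   0.07]
```

View pics/c11.png

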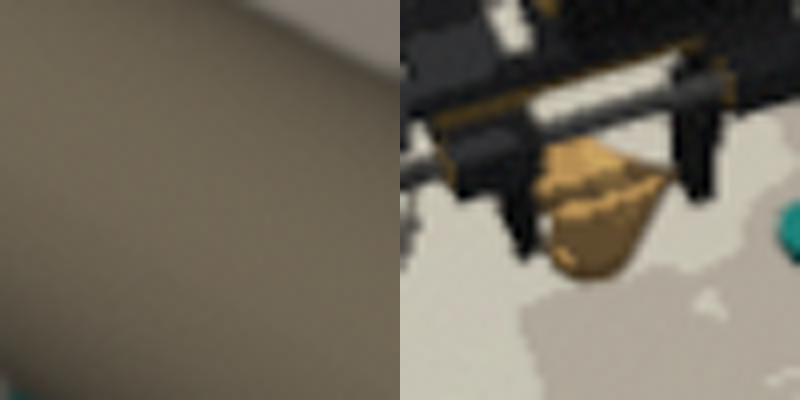

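The heart is held by its point and lobes, flat (scene crop (600,205)).

Call:
{"name": "arm_command", "arguments": {"moves": [-2,-1,0,0,-3,-1.4,0,0,-3.2,-1.5,0,0,-3.2,-1.5,0,0,-3.2,-1.5,0,0,-3.2,-1.5,0,0,-3.2,-1.5,0,0,-3.2,-1.5,0,0,-2.8,-1.3,0,0,-2,-1,0,0,0,0,0,0,0,0,0,0]}}

```text
time: 29.22
ee_pos: [0.5783, 0.028, 0.155]
eef_rot: [0.284, 0.959, -0.0, -0.002]
ft_force: [-0.2, 1.1, -1.1]
width: 0.0493
grip_force: 10.0
```

Call:
{"name": "arm_command", "arguments": {"moves": [0,0,1,0,0,0,1,0,0,0,1,0,0,0,0,0,0,0,0,0,0,0,0,0,0,0,0,0]}}

```text
time: 29.8
ee_pos: [0.579, 0.0293, 0.1275]
eef_rot: [0.283, 0.959, 0.0, 0.0]
ft_force: [0.3, 0.1, -0.6]
width: 0.049
grip_force: 10.0
```

```bash
python3 go.py "[.5785,.0285,.093]"
```

```text
[0.579  0.0293 0.1275] tool y deg 57.1 shift cm [-0.   -0.09  3.45]
```

Call:
{"name": "arm_command", "arguments": {"moves": [0,-0.1,1,0,0,0,1,0,0,0,0.7,0,0,0,0.4,0,0,0,0.2,0,0,0,0,0,0,0,0,0,0,0,0,0]}}

```text
time: 30.47
ee_pos: [0.5784, 0.0283, 0.0944]
eef_rot: [0.283, 0.959, 0.0, 0.0]
ft_force: [-0.3, 0.4, -0.6]
width: 0.0489
grip_force: 10.0
```

Call:
{"name": "arm_command", "arguments": {"moves": [0,0,0.1,0,0,0,0,0,0,0,0,0]}}

```text
time: 30.72
ee_pos: [0.5783, 0.0281, 0.0932]
eef_rot: [0.283, 0.959, -0.0, 0.0]
ft_force: [0.4, -0.8, -0.6]
width: 0.0496
grip_force: 10.0
```

Call:
{"name": "arm_command", "arguments": {"moves": [0,0,0.1,0,0,0,0,0,0,0,0,0]}}

```text
time: 30.97
ee_pos: [0.5783, 0.0282, 0.0921]
eef_rot: [0.283, 0.959, -0.0, 0.0]
ft_force: [0.2, 0.3, 0.7]
width: 0.0492
grip_force: 10.0
```

Call:
{"name": "arm_command", "arguments": {"moves": [0,0,0.1,0,0,0,0,0,0,0,0,0]}}

```text
time: 31.22
ee_pos: [0.5784, 0.0281, 0.0913]
eef_rot: [0.283, 0.959, -0.0, 0.0]
ft_force: [0.4, -1.0, 3.3]
width: 0.0495
grip_force: 10.0
```

Contact (3.3 N at the expected height). Releasing slightly, then looking.

Call:
{"name": "arm_command", "arguments": {"moves": [0,0,0,0,0,0,0,0,0,0,0,0,0,0,0,0,0,0,0,0], "fingers": 80}}

```text
time: 31.63
ee_pos: [0.5781, 0.0282, 0.0909]
eef_rot: [0.283, 0.959, -0.0, -0.0]
ft_force: [-0.0, -0.4, -0.1]
width: 0.0684
grip_force: 0.0
```

Call:
{"name": "arm_command", "arguments": {"moves": [0,0,-0.5,0,0,0,-2,0,0,0,-4,0,0,0,-3,0,3,-2,0,0,3,-2,0,0,3,-2,0,0,3,-2,0,0,3,-2,0,0,3,-2,0,0,0,0,0,0,0,0,0,0]}}

```text
time: 32.63
ee_pos: [0.3977, 0.0235, 0.1889]
eef_rot: [0.282, 0.959, -0.006, -0.003]
ft_force: [-0.2, -0.1, -0.1]
width: 0.0693
grip_force: 0.0
```

Call:
{"name": "arm_command", "arguments": {"moves": [3,2,0,0,3,2,0,0,3,2,0,0,3,2,0,0,0,0,0,0,0,0,0,0]}}

```text
time: 33.13
ee_pos: [0.34, 0.1585, 0.1887]
eef_rot: [0.279, 0.96, -0.003, -0.005]
ft_force: [0.7, -0.7, 0.0]
width: 0.0695
grip_force: 0.0
```

```bash
python3 - <<'E'
from h import *
a=grab("top","t9");b=grab("scene","s9");print(r.read_state()['ee_pos'])
cv2.imwrite("pics/c12.png",np.hstack([crop(a,312,174,25,25,8),crop(b,302,186,25,25,8)]))
for n,im in(("top",a),("scene",b)):
    H,S,V=cv2.split(cv2.cvtColor(im,cv2.COLOR_BGR2HSV));m=((H>8)&(H<28)&(S>90)).astype(np.uint8)
    u,v=pix(n,[.578,.028,.095])[0].astype(int);M=m*0;M[v-14:v+14,u-14:u+14]=m[v-14:v+14,u-14:u+14]
    q=onz(n,cv2.findNonZero(M)[:,0],.096)*1000;e=np.array([np.cos(1),np.sin(1)]);f=np.array([-e[1],e[0]]);x=q@e;y=q@f
    print(n,np.ptp(x),np.ptp(y),e*(x.min()+x.max())/2+f*(y.min()+y.max())/2)
E
```

```text
[0.34048838 0.15646579 0.18854569]
top 45.71540252568377 55.80301381114293 [579.50084611  26.31805504]
scene 46.70829954359817 58.10736119616871 [579.7568047  29.5591011]
```

View pics/c12.png

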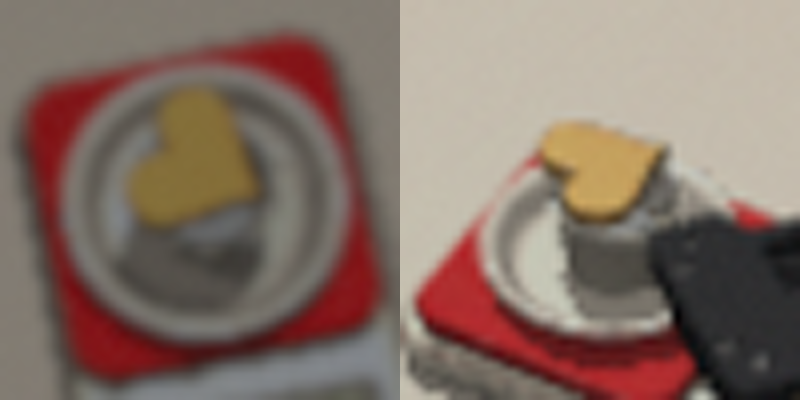

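Top view: the heart lies centred over the cup, at crop (195,155). The scene view agrees, at (603,170). Both views put its centre about 2 mm from the cup's axis. A quick flatness check from two views, using the point at top (319.3,172.3) / scene (309.4,178.9) and the notch at top (307.2,168.5) / scene (297.5,182.4).

```bash
python3 - <<'E'
from h import *
print(two((319.3,172.3),(309.4,178.9)),two((307.2,168.5),(297.5,182.4)))
print([two(*p)[0][2] for p in[((312.2,173.5),(302.85,190.7)),((312.05,171.9),(303.3,185.3))]])
E
```

```text
(array([0.57004151, 0.0046882 , 0.09305446]), np.float64(0.0008741820629470904)) (array([0.58791019, 0.0403355 , 0.09348754]), np.float64(0.006856010893407026))
[np.float64(0.04929542506875273), np.float64(0.07565664949528006)]
```

Point and notch are at equal height (about 97 mm after the known 3.5 mm bias), so the heart lies flat on the nested cup. Handing in.

```bash
python3 -c "
from bench import r
print(r.close_job())"
```

```text
the job is handed in; nothing more can be done
None
```

The tasting set stands on the scale in the order asked, the cups and cookie within about 4 mm of the plate's centre by the cameras, and the job was handed in with about 33 of the 120 s used; no verdict came back.

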